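# Pack the sample carrier

### The arm

A 7-joint arm with a two-finger parallel gripper is mounted at the origin on a cart in front of the work surface, level with it; the furniture and walls round the work are solid. World frame = base frame: x ahead of the robot, y to its left, z up, the work surface at z = 0. Lengths are in mm, angles in degrees, forces in N, time in s.
With the tool pointing down it reaches from about 425 to 1025 mm from the base axis. Payload 3.6 kg.
Tool frame: the origin (TCP) lies midway between the tips of the shut fingers; the grasp point (between the pads) lies 19 mm behind it (robot.grip_point_offset is the distance from the TCP to the grasp point, in mm); y points along the fingers, x is the direction in which the jaws open and shut, and the axes are right-handed (so a half turn about y gives the same grasp; the last joint's range is limited). The gripper opens to 85 mm and grips with 20 to 120 N. Pads are 22 mm wide; open, the fingers measure 114 mm over their backs; the gripper's body (76 mm by 85 mm) begins 54 mm behind the grasp point. The pads swing forward as they close: fully open they stand 13 mm farther back than shut.
Start: joints at [66.377, 33.873, 2.773, 92.16, -1.908, 54.013, -1.931], TCP at [227.236, -688.472, 231.302] pointing down, gripper open.
Joint ranges: [-153.93, 153.93], [-27.13, 128.08], [-72.61, 78.16], [10.71, 143.7], [-87.88, 267.88], [4.46, 118.87], [-176.78, 176.78]. Speed limits (degrees/s): [147.25, 147.25, 180, 180, 180, 180, 180].

### API

Orientations are given as [roll, pitch, yaw] about the fixed x, y, z axes, in that order (R = Rz(yaw) Ry(pitch) Rx(roll)).
In Python, from station import telemetry, capture, camera_info, hand_in, robot gives the robot as it stands. The module is installed in compiled form; this text tells all that it offers.
- The arm moves only by the shell command python3 -m creep 'ROWS' [OPENING]. ROWS is JSON, a list of rows, each a list of 2 entries, a list of its own where there are three numbers: the shift along the tool's x, y, z in m, then the turn about the tool's y in rad. In form: [[[x, y, z], turn], ...]. A call has 1 to 20 rows; each row is the pose to reach, as a shift and turn from the pose measured when the call began, along the tool's axes at that moment; what a row does not reach only later rows make up. A row lasts 1/8 s, in which the tool goes at most 62.5 mm and 10.7 degrees, less where a joint would pass 70% of its speed; a pose out of reach is approached as far as the arm can. A call with a gripper value outside its range is refused whole. OPENING is the gripper's target within -1 to 1 (shut at 1, half-way at 0, fully open at -1), set as the call begins (- or left out, the last holds). The fingers move at their own pace and stop on an object; the grip force is fixed at half the most. Time passes only in rows, so rows that repeat a pose let the fingers close. It gives the time, the measured TCP pose, the force and the opening at its end, in the units of the state.
- telemetry.state(): the state, without advancing time (a new reading comes with each control period).
- capture(name): name is "side" or "top" or "wrist"; returns (picture, depth): 384x512x3 uint8, red, green, blue; 384x512 float32, mm along the optical axis (not along the pixel's ray), 0 where there is no reading.
- camera_info(name): a dict with "K" (3x3 intrinsics, pixels), "dist" ([k1, k2, p1, p2, k3] as OpenCV has them; the pictures are not rectified), "origin" and "attitude" of the camera in the world; the wrist camera has in their place "mount" (4x4, takes a point from camera to tool coordinates, whose origin is the TCP and whose axes are the tool frame's). Camera axes: x right, y up, looking along -z (the intrinsics and any distortion apply to the point x, -y, -z); pixel columns grow to the right and rows downward; lengths in mm; the calibration is good to about 2 mm. A picture is of the moment at which its call begins: read the wrist's pose just before it. camera_info takes no time and is no camera call.
- hand_in(): hands the job in, once; it reports no verdict.
The state is a dict: "time_s": time; "qpos": joint angles; "qd": joint speeds; "tau": joint torques, N m; "tool_pos": TCP position; "eef_rot": TCP orientation; "force": force on the tool from outside, world axes, zero at the start; "wrist_torque": the same for the moment, N m; "width": opening from 0.0 (shut) to 1.0 (fully open).
Only numpy, scipy, OpenCV 4.12 (cv2) and the standard library are available. Lean on these libraries where they do the work, as an engineer would, in place of code of your own. Each camera call takes 0.05 s, during which the arm holds its last target. There are 200 camera calls.

### The job

Pack the sample carrier: stand the vial with the blue cap in the pocket of the blue insert, the vial with the white cap in the white insert, the lidded crucible in the green insert and the closed tin in the yellow insert, each upright on the floor of its pocket. The black-capped vial and the open crucible do not belong to the set: leave them standing where they are, and leave the vials, bottles and glassware along the back of the worktop too.

Things in the scene. Friction and masses are not known exactly. Their poses are not given: they have to be found in the camera images.
- blue_vial_mid (a point): small clear glass sample vial with a blue screw cap, a cylinder 26 mm across and 58 mm high, about 35 g. Stands upright on the front half of the worktop, not among the things along the back. Entry is its centre, 29 mm above its underside, z up along its axis.
- white_vial_mid (a point): small clear glass sample vial with a white screw cap, a cylinder 26 mm across and 58 mm high, about 35 g. Stands upright on the front half of the worktop, not among the things along the back. Entry is its centre, 29 mm above its underside, z up along its axis.
- lidded_crucible_mid (a point): white porcelain crucible closed by a white lid with a small knob, 45 mm across the lid and 47 mm high, about 45 g; it can be gripped as if it were a cylinder of 45 mm. Stands upright on the front half of the worktop, not among the things along the back. Entry is its centre, 23.5 mm above its underside, z up along its axis.
- closed_tin_mid (a point): low round whitish sample tin with its lid on, 58 mm across and 34 mm high, about 45 g. Stands upright on the front half of the worktop, not among the things along the back. Entry is its centre, 17 mm above its underside, z up along its axis.
- black_vial_mid (a point): look-alike to leave alone: the same kind of vial with a black cap, 26 mm across, 58 mm high. Stands upright on the front half of the worktop, not among the things along the back. Entry is its centre, 29 mm above its underside, z up along its axis.
- open_crucible_mid (a point): look-alike to leave alone: white porcelain crucible without a lid, open at the top, 44 mm across, 36 mm high. Stands upright on the front half of the worktop, not among the things along the back. Entry is its centre, 18 mm above its underside, z up along its axis.
- blue_insert_hole0 (a point): blue square insert, 88 mm wide, one of four lying two by two (89 mm apart) in a fixed low carrier 186 mm square, rim level with the inserts. Round dark-floored pocket 44 mm wide, 6 mm deep, for the blue-capped vial. Entry: centre of the pocket's mouth, 14 mm above the worktop (pocket floor at 8 mm); z up, x and y along the insert's edges.
- white_insert_hole0 (a point): white square insert, 88 mm wide, one of four lying two by two (89 mm apart) in a fixed low carrier 186 mm square, rim level with the inserts. Round dark-floored pocket 44 mm wide, 6 mm deep, for the white-capped vial. Entry: centre of the pocket's mouth, 14 mm above the worktop (pocket floor at 8 mm); z up, x and y along the insert's edges.
- green_insert_hole0 (a point): green square insert, 88 mm wide, one of four lying two by two (89 mm apart) in a fixed low carrier 186 mm square, rim level with the inserts. Round dark-floored pocket 63 mm wide, 6 mm deep, for the lidded crucible. Entry: centre of the pocket's mouth, 14 mm above the worktop (pocket floor at 8 mm); z up, x and y along the insert's edges.
- yellow_insert_hole0 (a point): yellow square insert, 88 mm wide, one of four lying two by two (89 mm apart) in a fixed low carrier 186 mm square, rim level with the inserts. Round dark-floored pocket 76 mm wide, 6 mm deep, for the closed tin. Entry: centre of the pocket's mouth, 14 mm above the worktop (pocket floor at 8 mm); z up, x and y along the insert's edges.
Mind the look-alikes: they are no part of the job. Leave any red or turquoise look-alike of the part that bears white_vial_mid alone. What is shaped like the part that bears open_crucible_mid but brown or purple is not meant.

How it is judged:
By the outcome, as a careful person would: the job done as asked, in the order asked, and still so for the second after the job is handed in, with the robot touching nothing.
It also fails if it takes over 96 s, if anything falls off the work surface, if the arm or the gripper's body presses on something with over 40 N, if the wrist force passes 120 N, or if a joint passes its speed limit or range.

## Working session

There is one attempt and no reset: what is moved stays moved. The work goes in short steps, Python scripts to look and compute and a shell command to move; the robot and the scene stay as the last step left them, time stands still between calls to the robot, and variables do not carry over. Pictures are saved under pics/ and viewed, about 12 in all and at most 16, crops included, and the job is handed in when it is done.

```bash
mkdir -p pics
cat > h.py <<'E'
import numpy as np, cv2
from station import telemetry, capture, camera_info, robot
from scipy.spatial.transform import Rotation as R
def tool():
    s=telemetry.state(); T=np.eye(4); T[:3,:3]=R.from_euler('xyz',s['eef_rot'],degrees=True).as_matrix(); T[:3,3]=s['tool_pos']; return T,s
E
python3 - <<'E'
from h import *
T,s=tool(); print(s); print(T.round(3)); print(robot.grip_point_offset)
for n in ("side","top","wrist"):
    i=camera_info(n); print(n,i)
    p,d=capture(n); cv2.imwrite(f'pics/{n}0.png',p[...,::-1]); np.savez(f'{n}0.npz',p=p,d=d,T=T)
E
```

```text
{'time_s': 0.0, 'qpos': array([66.37618121, 33.92704634,  2.76810609, 92.23858975, -1.91122674,
       54.01358414, -1.93158625]), 'qd': array([ 0.02513328, -0.04387773, -0.00787033,  0.01424105,  0.04238567,
       -0.04019151, -0.07741936]), 'tau': array([-2.01983676e-04, -5.48702323e+01,  1.54682525e+00, -1.98125356e+01,
        9.40518163e-03,  8.86528403e-03,  7.82858194e-06]), 'tool_pos': array([ 226.9857042 , -687.64801638,  230.11042411]), 'eef_rot': array([-90.00528273,   0.13294696, -71.73204974]), 'force': array([ 0.001742  ,  1.22862966, -0.5864757 ]), 'wrist_torque': array([-0.01067273,  0.03704755,  0.03781204]), 'width': 0.9981537491857947}
[[ 3.13000e-01 -1.00000e-03  9.50000e-01  2.26986e+02]
 [-9.50000e-01  2.00000e-03  3.13000e-01 -6.87648e+02]
 [-2.00000e-03 -1.00000e+00 -0.00000e+00  2.30110e+02]
 [ 0.00000e+00  0.00000e+00  0.00000e+00  1.00000e+00]]
18.700000000000003
side {'K': array([[391.96073117,   0.        , 257.65739963],
       [  0.        , 391.96073117, 188.49479408],
       [  0.        ,   0.        ,   1.        ]]), 'dist': array([-0.06966066,  0
[... 448 characters left out ...]
78392,   13.54193787, 1387.44074359]), 'attitude': array([ 1.23514749e+01,  4.99417859e-02, -9.55754380e+01])}
wrist {'K': array([[311.91618085,   0.        , 253.30252512],
       [  0.        , 311.91618085, 193.70664597],
       [  0.        ,   0.        ,   1.        ]]), 'dist': array([0.0080674, 0.       , 0.       , 0.       , 0.       ]), 'mount': array([[ 9.99998838e-01, -2.53026045e-04, -1.50304635e-03,
         2.59775910e-01],
       [-1.35349014e-03,  3.06042791e-01, -9.52016795e-01,
        -1.42126148e+02],
       [ 7.00881543e-04,  9.52017724e-01,  3.06042093e-01,
         7.89580940e+01],
       [ 0.00000000e+00,  0.00000000e+00,  0.00000000e+00,
         1.00000000e+00]])}
```

View images.

View pics/top0.png

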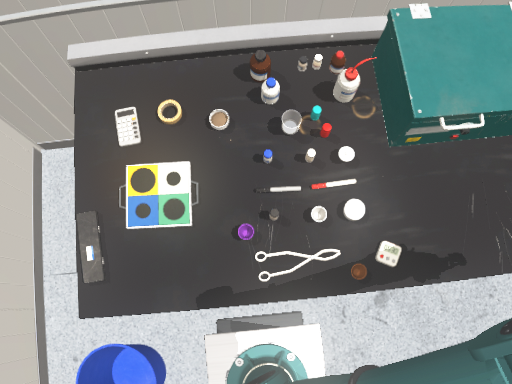

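View pics/side0.png

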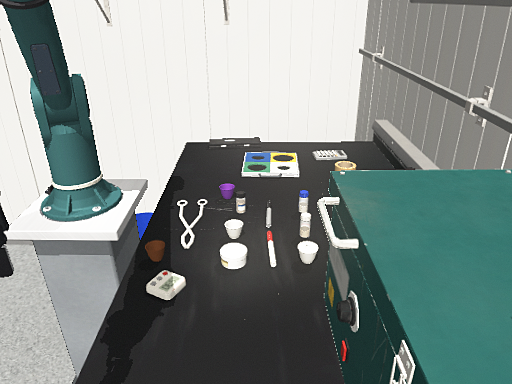

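```bash
cat >> h.py <<'E'
def campose(n,T=None):
    i=camera_info(n)
    if n=='wrist': M=T@i['mount']; return i,M[:3,:3],M[:3,3]
    return i,R.from_euler('xyz',i['attitude'],degrees=True).as_matrix(),i['origin']
def ray(n,uv,T=None):
    i,A,o=campose(n,T); uv=np.array(uv,float).reshape(-1,1,2)
    u=cv2.undistortPoints(uv,i['K'],i['dist']).reshape(-1,2)
    d=np.c_[u[:,0],-u[:,1],-np.ones(len(u))]
    return o,d@A.T
def onz(n,uv,z,T=None):
    o,d=ray(n,uv,T); return o+d*((z-o[2])/d[:,2])[:,None]
def cloud(n,d,T=None):
    h,w=d.shape; vv,uu=np.mgrid[:h,:w]; o,r=ray(n,np.c_[uu.ravel(),vv.ravel()],T)
    return (o+r*d.reshape(-1,1)).reshape(h,w,3)
E
python3 - <<'E'
from h import *
z=np.load('top0.npz'); P=cloud('top',z['d']); s=np.load('side0.npz')
for n,u in dict(blue=(267,156),white=(310,155),c346=(346,154),c319=(319,213),tin=(354,210),black=(274,215),oven=(390,30),oven2=(395,138),oven3=(440,60),tong=(340,252),timer=(388,253)).items():
    print(n,P[u[1],u[0]].round(0))
print('table',P[240:250,200:230,2].mean())
# pockets: dark blobs inside carrier
g=cv2.cvtColor(z['p'],cv2.COLOR_RGB2GRAY)
for n,zz in dict(yellow=(143,180),white=(173,179),blue=(143,210),green=(174,209)).items(): print(n,onz('top',zz,14).round(1))
a=cv2.resize(z['p'][130:245,235:385],None,fx=5,fy=5,interpolation=cv2.INTER_CUBIC)
b=cv2.resize(s['p'][180:275,205:335],None,fx=5,fy=5,interpolation=cv2.INTER_CUBIC)
cv2.imwrite('pics/a.png',a[...,::-1]);cv2.imwrite('pics/b.png',b[...,::-1])
E
```

```text
blue [619. -61.  57.]
white [ 610. -181.   60.]
c346 [ 608. -286.   44.]
c319 [ 227.   14. 1387.]
tin [ 448. -289.   31.]
black [451. -63.  59.]
oven [ 883. -413.  239.]
oven2 [ 632. -424.   80.]
oven3 [ 771. -517.  272.]
tong [ 338. -241.   -4.]
timer [ 319. -372.   15.]
table 9.964624649611116
yellow [[596.2 298.2  14. ]]
white [[590.5 211.2  14. ]]
blue [[508.6 302.6  14. ]]
green [[503.  213.9  14. ]]
```

View pics/a.png

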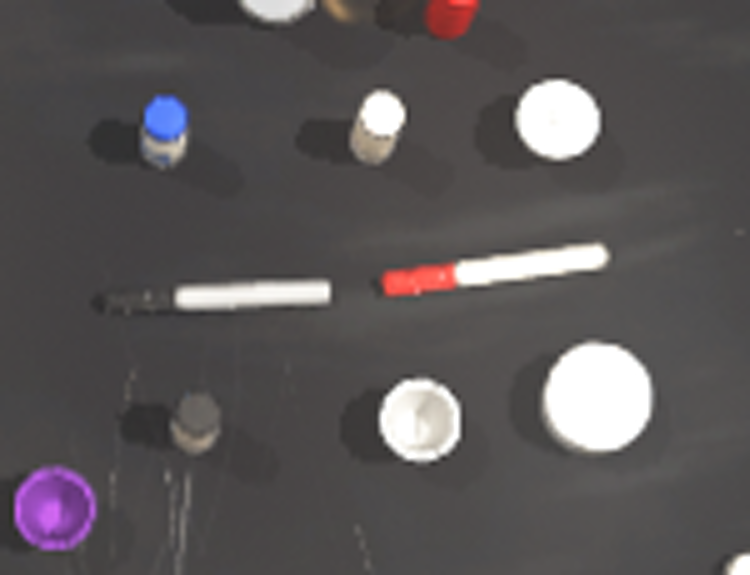

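View pics/b.png

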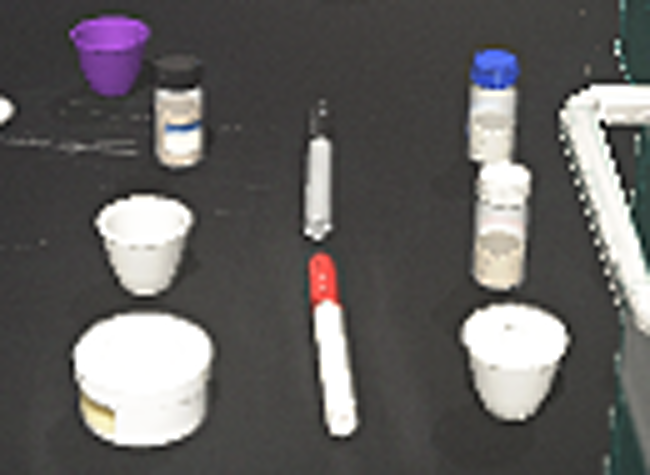

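Run:
```python
from h import *
for n in('top','side'):
  z=np.load(n+'0.npz'); p=z['p']; P=cloud(n,z['d']); hsv=cv2.cvtColor(p,cv2.COLOR_RGB2HSV)
  white=(hsv[...,1]<70)&(hsv[...,2]>150); bl=(hsv[...,0]>100)&(hsv[...,0]<130)&(hsv[...,1]>120)
  items={'blue':(bl,(619,-61),58),'white':(white,(610,-181),58),'cruc':(white,(608,-286),42),'tin':(white,(448,-289),34)}
  for k,(m,c,h) in items.items():
    near=np.hypot(P[...,0]-c[0],P[...,1]-c[1])<45
    t=m&near&(P[...,2]>h-9)&(P[...,2]<h+9)&(z['d']>0)
    v,u=np.nonzero(t); q=P[t]
    mm=[(q[:,i].min()+q[:,i].max())/2 for i in(0,1)]
    c2,r=cv2.minEnclosingCircle(np.c_[u,v].astype(np.int32))
    print(n,k,t.sum(),'cloud med',np.median(q,0).round(1),'mid',np.round(mm,1),'circ',np.round(c2,1),round(r,1),onz(n,c2,h).round(1))
z=np.load('top0.npz');p=z['p']
g=p.max(2); m=(g<90).astype(np.uint8); m[:160]=0;m[230:]=0;m[:,:124]=0;m[:,195:]=0
for c in cv2.findContours(m,0,2)[0]:
  if cv2.contourArea(c)>60:
    M=cv2.moments(c); c2,r=cv2.minEnclosingCircle(c); x=(M['m10']/M['m00'],M['m01']/M['m00']); print(np.round(x,1),np.round(r,1),onz('top',x,12).round(1))
```

```text
top blue 55 cloud med [626.3 -63.5  58.6] mid [625.1 -63.4] circ [267.5 153.2] 4.1 [[627.  -63.4  58. ]]
top white 64 cloud med [ 616.5 -183.9   58.5] mid [ 616.1 -184.6] circ [311.  153.3] 4.8 [[ 615.1 -184.5   58. ]]
top cruc 172 cloud med [ 610.5 -287.2   38.7] mid [ 611.  -287.6] circ [346.1 153.4] 7.7 [[ 610.2 -286.9   42. ]]
top tin 312 cloud med [ 449.7 -289.6   33.2] mid [ 449.5 -289.9] circ [354.3 209. ] 10.2 [[ 449.9 -289.3   34. ]]
side blue 54 cloud med [627.3 -70.8  56.6] mid [627.3 -66.5] circ [303.5 193.5] 4.5 [[625.8 -76.7  58. ]]
side white 71 cloud med [ 618.2 -192.    57.1] mid [ 618.3 -187.8] circ [305.5 215.5] 5.1 [[ 617.6 -191.7   58. ]]
side cruc 210 cloud med [ 611.3 -292.8   37.1] mid [ 611.8 -288.9] circ [307.5 247.5] 10.5 [[ 610.2 -299.9   42. ]]
side tin 386 cloud med [ 450.8 -297.4   32. ] mid [ 450.9 -292.7] circ [233. 252.] 13.3 [[ 451.6 -302.8   34. ]]
[182.  224.2] 30.0 [[457.9 194.3  12. ]]
```

View pics/wrist0.png

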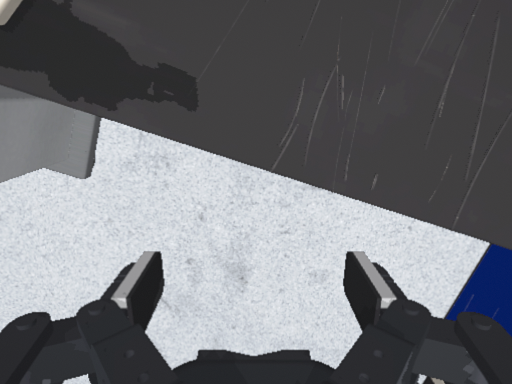

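```bash
python3 -m creep '[[[-0.467,0.08,0.574],-2.823],[[-0.467,0.08,0.574],-2.823],[[-0.467,0.08,0.574],-2.823],[[-0.467,0.08,0.574],-2.823],[[-0.467,0.08,0.574],-2.823],[[-0.467,0.08,0.574],-2.823],[[-0.467,0.08,0.574],-2.823],[[-0.467,0.08,0.574],-2.823],[[-0.467,0.08,0.574],-2.823],[[-0.467,0.08,0.574],-2.823],[[-0.467,0.08,0.574],-2.823],[[-0.467,0.08,0.574],-2.823],[[-0.467,0.08,0.574],-2.823],[[-0.467,0.08,0.574],-2.823],[[-0.467,0.08,0.574],-2.823],[[-0.467,0.08,0.574],-2.823],[[-0.467,0.08,0.574],-2.823],[[-0.467,0.08,0.574],-2.823],[[-0.467,0.08,0.574],-2.823]]' -1
cat > to.py <<'E'
# print tool-frame shift (m) and turn to reach world x y z (x axis azimuth 90)
import sys; from h import *
T,s=tool(); g=np.array([float(a) for a in sys.argv[1:4]])
az=np.degrees(np.arctan2(T[1,0],T[0,0]))
print('t',s['time_s'],'pos',s['tool_pos'].round(1),'w',round(s['width'],3),'F',s['force'].round(1),'q',s['qpos'].round(0))
print('shift',(T[:3,:3].T@(g-T[:3,3])/1000).round(4),'turn',round(-np.radians(90-az),4))
E
python3 to.py 626 -64 20
python3 - <<'E'
from h import *
T,s=tool()
p,d=capture('wrist'); cv2.imwrite('pics/w1.png',p[...,::-1]); np.savez('w1.npz',p=p,d=d,T=T)
p,d=capture('top'); cv2.imwrite('pics/t1.png',p[...,::-1]); 
hsv=cv2.cvtColor(np.load('top0.npz')['p'],cv2.COLOR_RGB2HSV)
for n,(lo,hi) in dict(yellow=((20,120,120),(35,255,255)),blue=((100,120,100),(130,255,255)),green=((60,60,60),(90,255,255))).items():
    m=cv2.inRange(hsv,lo,hi); m[:155]=0;m[235:]=0;m[:,:120]=0;m[:,200:]=0
    c=max(cv2.findContours(m,0,2)[0],key=cv2.contourArea); b=cv2.minAreaRect(c); print(n,b,onz('top',b[0],14).round(1))
E
```

```text
time_s: 2.52
tool_pos: [625.7, -64.3, 151.3]
eef_rot: [-90.0, -0.1, 90.0]
force: [0.7, 0.7, 0.0]
width: 1.001
t 2.525 pos [625.7 -64.3 151.3] w 1.001 F [0.7 0.7 0. ] q [ 29.  38. -40. 107.  33.  47.  62.]
shift [ 1.000e-04  1.313e-01 -4.000e-04] turn -0.0003
yellow ((142.5, 180.0), (30.0, 29.0), 90.0) [[596.3 299.7  14. ]]
blue ((142.5, 210.5), (29.97944450378418, 30.127492904663086), 87.87889862060547) [[507.3 304.1  14. ]]
green ((173.38528442382812, 208.7057342529297), (29.91263198852539, 30.761571884155273), 87.1375961303711) [[504.  215.6  14. ]]
```

View pics/w1.png

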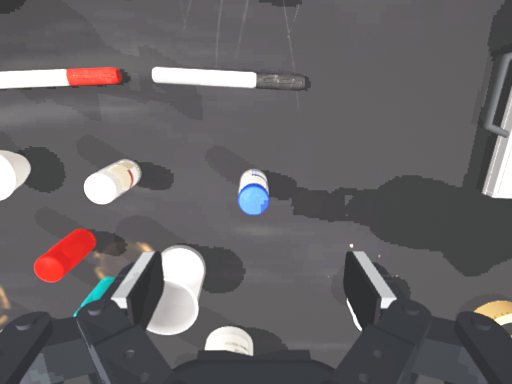

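Run:
```python
from h import *
T=np.load('w1.npz')['T']
print(onz('wrist',[(254,201),(101,187)],58,T).round(1), onz('wrist',[(181,264),(50,263),(172,307)],80,T).round(1),onz('wrist',[(50,263)],58,T).round(1))
```

```text
[[ 629.7  -63.9   58. ]
 [ 618.1 -184.1   58. ]] [[ 673.7 -120.4   80. ]
 [ 672.7 -221.    80. ]
 [ 713.1 -130.4   80. ]] [[ 685.5 -237.2   58. ]]
```

```bash
python3 -m creep '[[[0,0.06,0],0],[[0,0.1,0],0],[[0,0.131,0],0],[[0,0.131,0],0],[[0,0.131,0],0]]' -0.3; python3 to.py 626 -64 20
```

```text
time_s: 3.25
tool_pos: [626.6, -63.7, 21.3]
eef_rot: [-90.1, -0.1, 90.0]
force: [0.7, 0.1, -0.0]
width: 0.65
t 3.25 pos [626.6 -63.7  21.3] w 0.65 F [ 0.7  0.1 -0. ] q [ 23.  47. -32. 110.  42.  35.  54.]
shift [-0.0003  0.0013  0.0006] turn 0.0001
```

```bash
python3 -m creep '[[[0,0,-0.002],0],[[0,0,-0.002],0],[[0,0,-0.002],0],[[0,0,-0.002],0],[[0,0,-0.002],0],[[0,0,-0.002],0],[[0,0,-0.002],0],[[0,0,-0.002],0],[[0,-0.03,-0.002],0],[[0,-0.08,-0.002],0],[[0,-0.11,-0.002],0],[[0,-0.11,-0.002],0]]' 1; python3 to.py 508 303.5 130
```

```text
time_s: 4.75
tool_pos: [630.3, -63.7, 134.4]
eef_rot: [-90.4, -0.1, 90.0]
force: [0.6, 0.8, -0.5]
width: 0.288
t 4.75 pos [630.3 -63.7 134.4] w 0.288 F [ 0.6  0.8 -0.5] q [ 28.  39. -39. 108.  34.  45.  60.]
shift [0.3671 0.0041 0.1225] turn -0.0003
```

```bash
python3 -m creep '[[[0.05,0,0.017],0],[[0.11,0,0.037],0],[[0.17,0,0.057],0],[[0.23,0,0.077],0],[[0.29,0,0.097],0],[[0.34,0,0.113],0],[[0.367,0.004,0.122],0],[[0.367,0.004,0.122],0],[[0.367,0.004,0.122],0]]'; python3 to.py 508 303.5 30
python3 - <<'E'
from h import *
T,s=tool()
p,d=capture('wrist'); cv2.imwrite('pics/w2.png',p[...,::-1]); np.savez('w2.npz',p=p,d=d,T=T)
E
```

```text
time_s: 5.88
tool_pos: [508.6, 301.3, 129.1]
eef_rot: [-90.3, 0.1, 89.9]
force: [-0.6, -0.7, -0.8]
width: 0.288
t 5.875 pos [508.6 301.3 129.1] w 0.288 F [-0.6 -0.7 -0.8] q [ -9.  37. -38. 113.  34.  41.  23.]
shift [0.0023 0.0991 0.0012] turn -0.0015
```

View pics/w2.png

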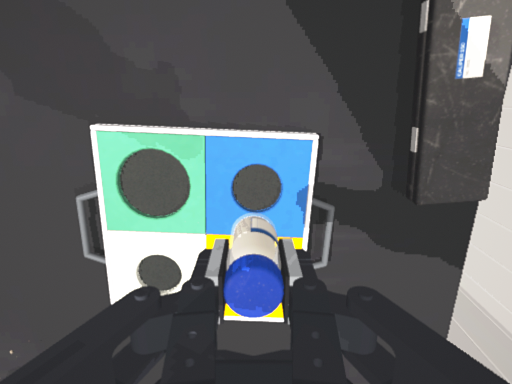

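```bash
python3 - <<'E'
from h import *
z=np.load('w2.npz');p=z['p'];T=z['T']
m=(p.max(2)<75).astype(np.uint8)
for c in cv2.findContours(m,cv2.RETR_LIST,2)[0]:
  a=cv2.contourArea(c)
  if 800<a<6000:
    (x,y),ax,_=cv2.fitEllipse(c)
    if 90<x<320 and 130<y<320: print(np.round((x,y),1),np.round(ax,1),onz('wrist',(x,y),14,T).round(1))
E
python3 - <<'E'
from h import *
T=np.load('w2.npz')['T']
print(onz('wrist',[(256.5,187),(154.5,183),(160,272.5)],14,T).round(1))
print(onz('wrist',[(94,127),(316,135)],14,T).round(1))
E
```

```text
[[508.2 303.6  14. ]
 [504.6 216.3  14. ]
 [592.5 212.8  14. ]]
[[457.5 172.1  14. ]
 [463.9 352.   14. ]]
```

```bash
python3 -m creep '[[[0.002,0.03,0.001],0],[[0.002,0.07,0.001],0],[[0.002,0.092,0.001],0],[[0.002,0.098,0.001],0],[[0.002,0.1,0.001],0],[[0.002,0.1,0.001],0],[[0.002,0.1,0.001],0]]'; python3 to.py 508 303.6 28
```

```text
time_s: 6.8
tool_pos: [508.4, 299.1, 31.2]
eef_rot: [-90.3, 0.4, 89.7]
force: [-5.0, -5.2, 16.9]
width: 0.285
t 6.8 pos [508.4 299.1  31.2] w 0.285 F [-5.  -5.2 16.9] q [-14.  44. -30. 115.  42.  32.  15.]
shift [0.0045 0.0032 0.0004] turn -0.0057
```

Run:
```python
from h import *
p,d=capture('side'); cv2.imwrite('pics/s3.png',cv2.resize(p[120:190,220:320],None,fx=7,fy=7,interpolation=cv2.INTER_CUBIC)[...,::-1])
T,s=tool(); print(s['tool_pos'],s['force'])
```

```text
[508.36584505 299.06457967  31.24034002] [-3.63904854 -5.50957387 15.92342417]
```

View pics/s3.png

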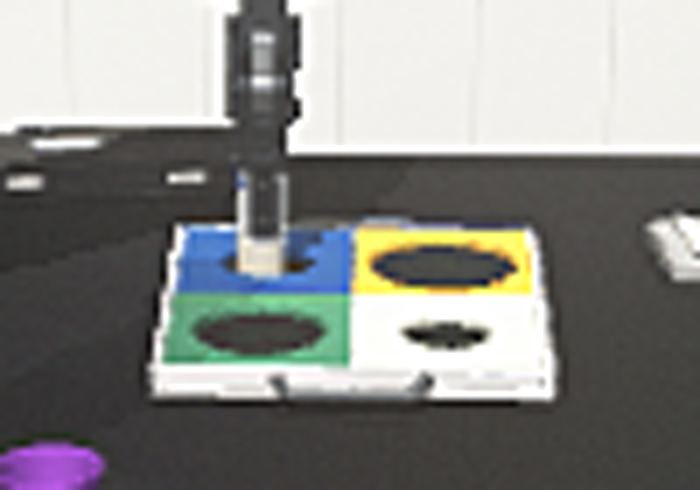

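```bash
python3 -m creep '[[[0.0,-0.012,0],0],[[0.0,-0.015,0],0],[[0.005,-0.015,-0.003],0],[[0.005,-0.015,-0.003],0],[[0.005,-0.015,-0.003],0],[[0.005,-0.015,-0.003],0]]'; python3 to.py 511 303.6 31
python3 - <<'E'
from h import *
p,d=capture('side'); cv2.imwrite('pics/s4.png',cv2.resize(p[110:180,220:320],None,fx=7,fy=7,interpolation=cv2.INTER_CUBIC)[...,::-1])
E
```

```text
time_s: 7.6
tool_pos: [511.0, 304.1, 45.8]
eef_rot: [-90.3, 0.4, 89.7]
force: [-0.8, -1.0, -0.3]
width: 0.289
t 7.6 pos [511.  304.1  45.8] w 0.289 F [-0.8 -1.  -0.3] q [-14.  43. -31. 115.  41.  34.  16.]
shift [-0.0003  0.0148  0.0001] turn -0.0056
```

View pics/s4.png

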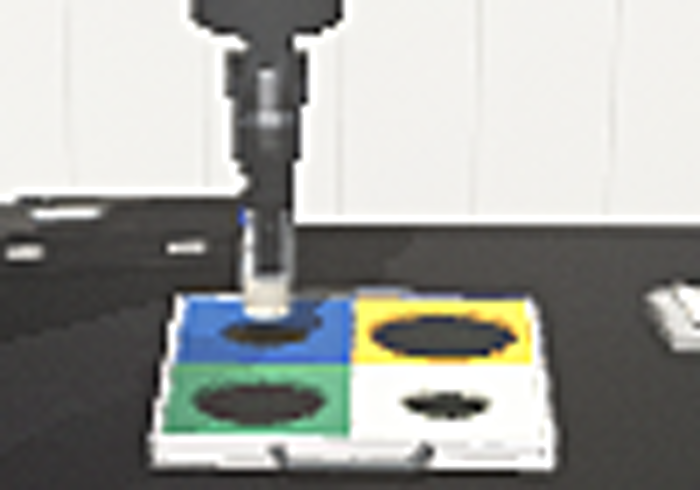

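```bash
python3 -m creep '[[[0,0.005,-0.002],0],[[0,0.010,-0.002],0],[[0,0.013,-0.002],0],[[0,0.014,-0.002],0],[[0,0.015,-0.002],0],[[0,0.015,-0.002],0],[[0,0.015,-0.002],0]]'; python3 to.py 511 303.6 31
```

```text
time_s: 8.52
tool_pos: [513.0, 304.0, 31.3]
eef_rot: [-90.3, 0.4, 89.7]
force: [-1.1, -0.3, 4.9]
width: 0.294
t 8.525 pos [513.  304.   31.3] w 0.294 F [-1.1 -0.3  4.9] q [-14.  44. -30. 115.  42.  33.  16.]
shift [-0.0004  0.0003  0.002 ] turn -0.0055
```

```bash
python3 -m creep '[[[0,0,0],0],[[0,0,0],0],[[0,0,0],0],[[0,0,0],0],[[0,-0.03,0],0],[[0,-0.08,0],0],[[0,-0.13,0],0],[[0,-0.13,0],0]]' 0; python3 to.py 617.5 -184.5 160
python3 - <<'E'
from h import *
T,s=tool();p,d=capture('wrist'); np.savez('w5.npz',p=p,d=d,T=T); cv2.imwrite('pics/w5.png',p[...,::-1])
E
```

```text
time_s: 9.52
tool_pos: [514.4, 307.3, 165.4]
eef_rot: [-90.7, 0.1, 89.7]
force: [0.1, -0.3, -1.2]
width: 0.499
t 9.525 pos [514.4 307.3 165.4] w 0.499 F [ 0.1 -0.3 -1.2] q [ -8.  34. -40. 111.  32.  45.  24.]
shift [-0.4912  0.008  -0.1058] turn -0.0056
```

View pics/w5.png

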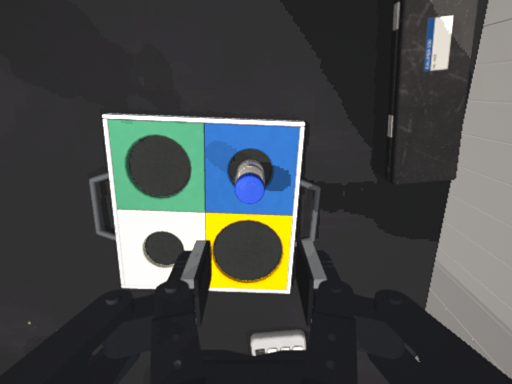

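```bash
python3 -m creep '[[[-0.491,0.01,-0.106],-0.0056],[[-0.491,0.01,-0.106],-0.0056],[[-0.491,0.01,-0.106],-0.0056],[[-0.491,0.01,-0.106],-0.0056],[[-0.491,0.01,-0.106],-0.0056],[[-0.491,0.01,-0.106],-0.0056],[[-0.491,0.01,-0.106],-0.0056],[[-0.491,0.01,-0.106],-0.0056],[[-0.491,0.01,-0.106],-0.0056],[[-0.491,0.01,-0.106],-0.0056],[[-0.491,0.01,-0.106],-0.0056]]' -0.3; python3 to.py 617.5 -184.5 22
```

```text
time_s: 10.95
tool_pos: [615.9, -183.4, 156.3]
eef_rot: [-90.4, 0.3, 90.2]
force: [-0.2, 0.8, 0.3]
width: 0.65
t 10.95 pos [ 615.9 -183.4  156.3] w 0.65 F [-0.2  0.8  0.3] q [ 39.  38. -40. 106.  33.  48.  73.]
shift [-0.0005  0.1343 -0.0005] turn 0.0033
```

```bash
python3 -m creep '[[[0,0.06,-0.001],0],[[-0.001,0.11,-0.001],0],[[-0.001,0.134,-0.001],0],[[-0.001,0.134,-0.001],0],[[-0.001,0.134,-0.001],0],[[-0.001,0.134,-0.001],0]]'; python3 to.py 617.5 -184.5 22
```

```text
time_s: 11.7
tool_pos: [619.5, -185.0, 24.4]
eef_rot: [-90.6, 0.3, 90.2]
force: [-0.4, -0.6, 0.1]
width: 0.65
t 11.7 pos [ 619.5 -185.    24.4] w 0.65 F [-0.4 -0.6  0.1] q [ 34.  47. -32. 108.  42.  36.  65.]
shift [0.0005 0.0024 0.0021] turn 0.0033
```

```bash
python3 -m creep '[[[0,0.003,0.002],0],[[0,0.003,0.002],0],[[0,0.003,0.002],0]]'; python3 -m creep '[[[0,0,0],0],[[0,0,0],0],[[0,0,0],0],[[0,0,0],0],[[0,0,0],0],[[0,0,0],0],[[0,-0.03,0],0],[[0,-0.08,0],0],[[0,-0.11,0],0],[[0,-0.11,0],0]]' 1; python3 to.py 592.5 212.5 130
```

```text
time_s: 12.08
tool_pos: [617.6, -185.2, 21.6]
eef_rot: [-90.7, 0.3, 90.2]
force: [0.4, 0.1, -0.9]
width: 0.65
time_s: 13.32
tool_pos: [617.8, -184.7, 133.9]
eef_rot: [-90.9, 0.4, 90.2]
force: [0.4, 0.2, -0.0]
width: 0.287
t 13.325 pos [ 617.8 -184.7  133.9] w 0.287 F [ 0.4  0.2 -0. ] q [ 39.  40. -39. 106.  35.  45.  71.]
shift [0.3973 0.0011 0.0242] turn 0.0029
```

```bash
python3 -m creep '[[[0.05,0,0.003],0],[[0.11,0,0.006],0],[[0.17,0,0.01],0],[[0.23,0,0.014],0],[[0.29,0,0.018],0],[[0.35,0,0.021],0],[[0.385,0.001,0.024],0],[[0.397,0.001,0.024],0],[[0.397,0.001,0.024],0],[[0.397,0.001,0.024],0]]'; python3 to.py 592.5 212.5 31
python3 - <<'E'
from h import *
p,d=capture('side'); np.savez('s6.npz',p=p); cv2.imwrite('pics/s6.png',cv2.resize(p[90:180,220:320],None,fx=6,fy=6,interpolation=cv2.INTER_CUBIC)[...,::-1])
E
```

```text
time_s: 14.58
tool_pos: [593.1, 209.0, 129.3]
eef_rot: [-90.8, 0.5, 90.0]
force: [-0.2, -0.8, -0.5]
width: 0.289
t 14.575 pos [593.1 209.  129.3] w 0.289 F [-0.2 -0.8 -0.5] q [  1.  39. -37. 109.  34.  44.  35.]
shift [0.0044 0.0982 0.002 ] turn -0.0004
```

```bash
python3 -m creep '[[[0.004,0.03,0.001],0],[[0.004,0.07,0.001],0],[[0.004,0.09,0.001],0],[[0.004,0.096,0.001],0],[[0.004,0.098,0.001],0],[[0.004,0.098,0.001],0],[[0.004,0.098,0.001],0]]'; python3 to.py 592.5 212.5 31
```

```text
time_s: 15.5
tool_pos: [594.3, 212.6, 32.4]
eef_rot: [-91.0, 0.4, 90.0]
force: [-0.9, -0.8, -0.2]
width: 0.29
t 15.5 pos [594.3 212.6  32.4] w 0.29 F [-0.9 -0.8 -0.2] q [ -3.  46. -31. 110.  42.  35.  28.]
shift [-0.0001  0.0014  0.0018] turn -0.0007
```

```bash
python3 -m creep '[[[0,0.002,0.001],0],[[0,0.003,0.001],0],[[0,0.003,0.001],0]]'; python3 to.py 592.5 212.5 31
```

```text
time_s: 15.88
tool_pos: [593.4, 212.7, 29.8]
eef_rot: [-91.0, 0.4, 90.0]
force: [-1.0, -0.2, 2.0]
width: 0.29
t 15.875 pos [593.4 212.7  29.8] w 0.29 F [-1.  -0.2  2. ] q [ -3.  46. -31. 111.  42.  35.  28.]
shift [-0.0002 -0.0012  0.0009] turn -0.0006
```

Light contact at the expected height; release and rise.

```bash
python3 -m creep '[[[0,0,0],0],[[0,0,0],0],[[0,0,0],0],[[0,0,0],0],[[0,-0.03,0],0],[[0,-0.08,0],0],[[0,-0.13,0],0],[[0,-0.13,0],0]]' 0; python3 to.py 611 -287.5 150
python3 - <<'E'
from h import *
T,s=tool();p,d=capture('wrist'); cv2.imwrite('pics/w7.png',p[...,::-1])
E
```

```text
time_s: 16.88
tool_pos: [593.7, 215.8, 164.2]
eef_rot: [-91.4, 0.2, 90.0]
force: [-0.2, -0.3, -0.3]
width: 0.499
t 16.875 pos [593.7 215.8 164.2] w 0.499 F [-0.2 -0.3 -0.3] q [  2.  36. -39. 107.  32.  47.  36.]
shift [-0.5032  0.0166 -0.0172] turn -0.0006
```

View pics/w7.png

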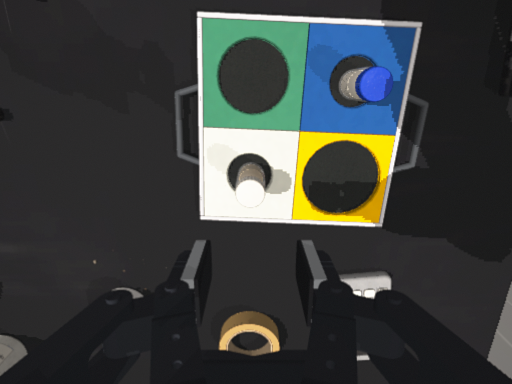

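```bash
python3 -m creep '[[[-0.503,0.015,-0.017],0],[[-0.503,0.015,-0.017],0],[[-0.503,0.015,-0.017],0],[[-0.503,0.015,-0.017],0],[[-0.503,0.015,-0.017],0],[[-0.503,0.015,-0.017],0],[[-0.503,0.015,-0.017],0],[[-0.503,0.015,-0.017],0],[[-0.503,0.015,-0.017],0],[[-0.503,0.015,-0.017],0],[[-0.503,0.015,-0.017],0],[[-0.503,0.015,-0.017],0]]' -0.7; python3 to.py 611 -287.5 10
```

```text
time_s: 18.42
tool_pos: [609.5, -286.4, 150.3]
eef_rot: [-91.2, 0.3, 90.2]
force: [0.6, 0.4, -0.0]
width: 0.851
t 18.425 pos [ 609.5 -286.4  150.3] w 0.851 F [ 0.6  0.4 -0. ] q [ 47.  40. -40. 102.  34.  48.  82.]
shift [-0.0003  0.1403  0.0013] turn 0.0027
```

```bash
python3 -m creep '[[[0,0.06,0.001],0],[[0,0.11,0.001],0],[[0,0.138,0.002],0],[[0,0.14,0.002],0],[[0,0.14,0.002],0],[[0,0.14,0.002],0],[[0,0.14,0.002],0]]'; python3 to.py 611 -287.5 10
```

```text
time_s: 19.3
tool_pos: [611.2, -287.5, 11.8]
eef_rot: [-91.3, 0.4, 90.1]
force: [-0.2, 0.5, -0.3]
width: 0.853
t 19.3 pos [ 611.2 -287.5   11.8] w 0.853 F [-0.2  0.5 -0.3] q [ 42.  50. -32. 105.  43.  36.  75.]
shift [0.     0.0018 0.0003] turn 0.0024
```

```bash
python3 -m creep '[[[0,0.002,0],0],[[0,0.002,0],0],[[0,0.002,0],0],[[0,0.002,0],0],[[0,0.002,0],0],[[0,0.002,0],0],[[0,0.002,0],0],[[0,-0.03,0],0],[[0,-0.08,0],0],[[0,-0.11,0],0],[[0,-0.11,0],0]]' 1; python3 to.py 504.3 216 120
```

```text
time_s: 20.68
tool_pos: [610.3, -287.0, 124.1]
eef_rot: [-91.5, 0.5, 90.1]
force: [-0.7, -0.6, -0.1]
width: 0.507
t 20.675 pos [ 610.3 -287.   124.1] w 0.507 F [-0.7 -0.6 -0.1] q [ 47.  42. -38. 103.  35.  46.  80.]
shift [ 0.5033 -0.0027  0.1048] turn 0.0023
```

```bash
python3 -m creep '[[[0.05,0,0.01],0],[[0.11,0,0.022],0],[[0.17,0,0.035],0],[[0.23,0,0.047],0],[[0.29,0,0.06],0],[[0.35,0,0.072],0],[[0.41,-0.001,0.085],0],[[0.46,-0.002,0.096],0],[[0.49,-0.003,0.103],0],[[0.503,-0.003,0.105],0],[[0.503,-0.003,0.105],0],[[0.503,-0.003,0.105],0]]'; python3 to.py 504.3 216 20
```

```text
time_s: 22.18
tool_pos: [504.3, 213.3, 119.5]
eef_rot: [-91.5, 0.6, 90.0]
force: [0.0, -0.0, -0.9]
width: 0.516
t 22.175 pos [504.3 213.3 119.5] w 0.516 F [ 0.  -0.  -0.9] q [ -2.  34. -36. 120.  36.  36.  27.]
shift [0.0038 0.0995 0.0026] turn -0.0004
```

```bash
python3 -m creep '[[[0.003,0.03,0.002],0],[[0.003,0.07,0.002],0],[[0.003,0.09,0.003],0],[[0.003,0.097,0.003],0],[[0.003,0.098,0.003],0],[[0.003,0.098,0.003],0]]'; python3 -m creep '[[[0,0.002,0.001],0],[[0,0.003,0.001],0],[[0,0.003,0.001],0]]'; python3 to.py 504.3 216 18.5
```

```text
time_s: 22.92
tool_pos: [504.6, 215.1, 22.2]
eef_rot: [-91.6, 0.6, 89.9]
force: [0.2, -0.6, -0.6]
width: 0.517
time_s: 23.3
tool_pos: [503.7, 215.1, 19.3]
eef_rot: [-91.6, 0.5, 89.9]
force: [-0.7, -0.2, -1.1]
width: 0.517
t 23.3 pos [503.7 215.1  19.3] w 0.517 F [-0.7 -0.2 -1.1] q [-10.  42. -25. 122.  47.  25.  16.]
shift [ 0.0009  0.0008 -0.0006] turn -0.0011
```

```bash
python3 -m creep '[[[0,0.002,0],0],[[0,0.003,0],0],[[0,0.003,0],0]]'; python3 to.py 504.3 216 18.5
```

```text
time_s: 23.68
tool_pos: [504.0, 215.2, 18.4]
eef_rot: [-91.7, 0.6, 89.9]
force: [-3.4, -2.6, 19.1]
width: 0.517
t 23.675 pos [504.  215.2  18.4] w 0.517 F [-3.4 -2.6 19.1] q [-10.  42. -25. 122.  47.  25.  16.]
shift [ 0.0008 -0.0001 -0.0003] turn -0.001
```

```bash
python3 -m creep '[[[0,-0.001,0],0],[[0,-0.001,0],0],[[0,-0.001,0],0],[[0,-0.001,0],0],[[0,-0.03,0],0],[[0,-0.08,0],0],[[0,-0.13,0],0],[[0,-0.13,0],0]]' -0.45; python3 to.py 450 -290 140
python3 - <<'E'
from h import *
T,s=tool();p,d=capture('wrist'); cv2.imwrite('pics/w8.png',p[...,::-1])
E
```

```text
time_s: 24.68
tool_pos: [502.3, 218.3, 151.8]
eef_rot: [-92.1, 0.4, 89.9]
force: [0.5, -0.3, -0.1]
width: 0.731
t 24.675 pos [502.3 218.3 151.8] w 0.731 F [ 0.5 -0.3 -0.1] q [ -1.  32. -38. 119.  34.  39.  28.]
shift [-0.5083  0.0134  0.0522] turn -0.0012
```

View pics/w8.png

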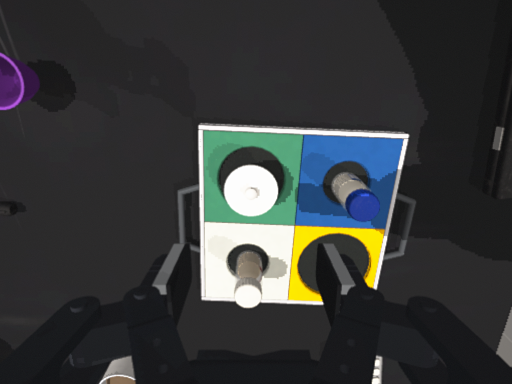

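```bash
python3 -m creep '[[[-0.508,0.012,0.052],0],[[-0.508,0.012,0.052],0],[[-0.508,0.012,0.052],0],[[-0.508,0.012,0.052],0],[[-0.508,0.012,0.052],0],[[-0.508,0.012,0.052],0],[[-0.508,0.012,0.052],0],[[-0.508,0.012,0.052],0],[[-0.508,0.012,0.052],0],[[-0.508,0.012,0.052],0],[[-0.508,0.012,0.052],0],[[-0.508,0.012,0.052],0],[[-0.508,0.012,0.052],0]]' -0.88; python3 to.py 450 -290.5 4
python3 - <<'E'
from h import *
T,s=tool();p,d=capture('wrist'); np.savez('w9.npz',p=p,d=d,T=T); cv2.imwrite('pics/w9.png',p[...,::-1])
E
```

```text
time_s: 26.35
tool_pos: [449.3, -289.7, 141.0]
eef_rot: [-91.9, 0.5, 90.1]
force: [0.0, 0.5, -0.3]
width: 0.941
t 26.35 pos [ 449.3 -289.7  141. ] w 0.941 F [ 0.   0.5 -0.3] q [ 58.  32. -40. 121.  35.  36.  84.]
shift [0.0005 0.1369 0.0038] turn 0.0011
```

View pics/w9.png

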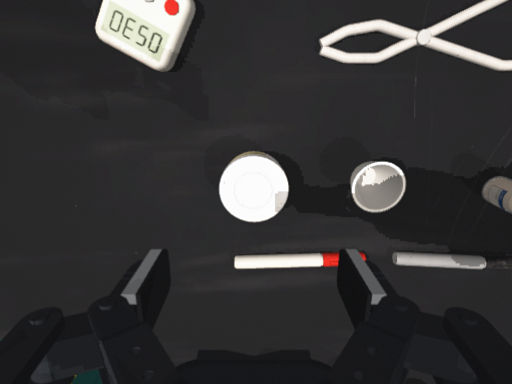

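```bash
python3 - <<'E'
from h import *
print(onz('wrist',[(254,190)],34,np.load('w9.npz')['T']).round(1))
E
python3 -m creep '[[[0,0.06,0.002],0],[[0,0.11,0.003],0],[[0,0.134,0.004],0],[[0,0.136,0.004],0],[[0,0.137,0.004],0],[[0,0.137,0.004],0],[[0,0.137,0.004],0]]'; python3 to.py 450 -290.5 4
```

```text
[[ 451.9 -290.4   34. ]]
time_s: 27.28
tool_pos: [450.2, -291.8, 4.9]
eef_rot: [-92.0, 0.6, 90.0]
force: [-1.1, -0.3, -0.4]
width: 0.937
t 27.275 pos [ 450.2 -291.8    4.9] w 0.937 F [-1.1 -0.3 -0.4] q [ 46.  43. -24. 124.  51.  21.  69.]
shift [0.0013 0.0009 0.0003] turn 0.0001
```

```bash
python3 -m creep '[[[0,0.001,-0.001],0],[[0,0.001,-0.001],0],[[0,0.001,-0.001],0],[[0,0.001,-0.001],0],[[0,0.001,-0.001],0],[[0,0.001,-0.001],0],[[0,-0.03,-0.001],0],[[0,-0.08,-0.001],0],[[0,-0.13,-0.001],0],[[0,-0.13,-0.001],0]]' 1; python3 to.py 596.5 300 130
```

```text
time_s: 28.52
tool_pos: [449.0, -291.5, 138.4]
eef_rot: [-92.4, 0.8, 90.0]
force: [0.1, -0.3, -0.6]
width: 0.66
t 28.525 pos [ 449.  -291.5  138.4] w 0.66 F [ 0.1 -0.3 -0.6] q [ 58.  32. -40. 121.  36.  36.  83.]
shift [ 0.5916  0.0062 -0.147 ] turn -0.0006
```

```bash
python3 -m creep '[[[0.05,0,-0.012],0],[[0.11,0,-0.027],0],[[0.17,0,-0.042],0],[[0.23,0,-0.057],0],[[0.29,0,-0.072],0],[[0.35,0,-0.087],0],[[0.41,0,-0.102],0],[[0.47,0,-0.117],0],[[0.52,0,-0.129],0],[[0.56,0,-0.139],0],[[0.585,0,-0.145],0],[[0.592,0,-0.147],0],[[0.592,0,-0.147],0],[[0.592,0,-0.147],0],[[0.592,0,-0.147],0]]'; python3 to.py 596.5 300 16
python3 - <<'E'
from h import *
T,s=tool();p,d=capture('wrist'); np.savez('w10.npz',p=p,d=d,T=T); cv2.imwrite('pics/w10.png',p[...,::-1])
E
```

```text
time_s: 30.4
tool_pos: [596.4, 298.6, 136.0]
eef_rot: [-92.3, 0.9, 89.9]
force: [0.3, 0.2, 0.0]
width: 0.662
t 30.4 pos [596.4 298.6 136. ] w 0.662 F [0.3 0.2 0. ] q [ -7.  40. -36. 104.  35.  46.  28.]
shift [0.0032 0.1199 0.0047] turn -0.0023
```

View pics/w10.png

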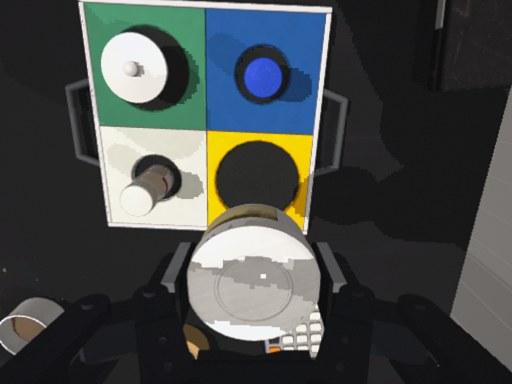

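```bash
python3 - <<'E'
from h import *
print(onz('wrist',[(258,179)],14,np.load('w10.npz')['T']).round(1))
E
python3 -m creep '[[[0.003,0.04,0.002],0],[[0.003,0.08,0.003],0],[[0.003,0.108,0.004],0],[[0.003,0.116,0.005],0],[[0.003,0.12,0.005],0],[[0.003,0.12,0.005],0],[[0.003,0.12,0.005],0]]'; python3 to.py 597 300 13
```

```text
[[594.9 300.5  14. ]]
time_s: 31.32
tool_pos: [597.0, 300.7, 17.2]
eef_rot: [-92.4, 0.8, 89.9]
force: [0.8, 0.1, -1.0]
width: 0.657
t 31.325 pos [597.  300.7  17.2] w 0.657 F [ 0.8  0.1 -1. ] q [-12.  48. -29. 106.  43.  36.  21.]
shift [-0.0007  0.0042  0.0002] turn -0.0022
```

```bash
python3 -m creep '[[[-0.0005,0.002,0.001],0],[[-0.0005,0.004,0.001],0],[[-0.0005,0.005,0.001],0],[[-0.0005,0.005,0.001],0]]'; python3 to.py 597 300 12.5
```

```text
time_s: 31.82
tool_pos: [596.5, 300.2, 13.1]
eef_rot: [-92.5, 0.8, 89.9]
force: [-1.0, -1.2, 5.4]
width: 0.661
t 31.825 pos [596.5 300.2  13.1] w 0.661 F [-1.  -1.2  5.4] q [-12.  48. -29. 106.  43.  35.  20.]
shift [-0.0002  0.0007 -0.0005] turn -0.0023
```

```bash
python3 -m creep '[[[0,0,0],0],[[0,0,0],0],[[0,0,0],0],[[0,0,0],0],[[0,-0.03,0],0],[[0,-0.08,0],0],[[0,-0.14,0.03],0],[[0,-0.17,0.08],0],[[-0.05,-0.17,0.14],0],[[-0.1,-0.17,0.15],0],[[-0.1,-0.17,0.15],0]]' -0.75
python3 - <<'E'
from h import *
a,_=capture('top'); b,d=capture('side')
A=cv2.resize(a[100:250,110:400],(800,414),interpolation=cv2.INTER_CUBIC)
B=cv2.resize(b[140:190,230:310],None,fx=3.7,fy=3.7,interpolation=cv2.INTER_CUBIC)
c=np.zeros((600,800,3),np.uint8); c[:414]=A; c[414:414+185,:296]=B; 
z=np.load('side0.npz'); C=b[180:275,205:335]; C=cv2.resize(C,None,fx=1.9,fy=1.9); c[414:414+C.shape[0],320:320+C.shape[1]]=C
cv2.imwrite('pics/f.png',c[...,::-1])
E
```

```text
time_s: 33.2
tool_pos: [435.8, 196.6, 176.9]
eef_rot: [-92.3, 1.2, 89.6]
force: [-0.3, -0.1, 0.7]
width: 0.872
```

View pics/f.png

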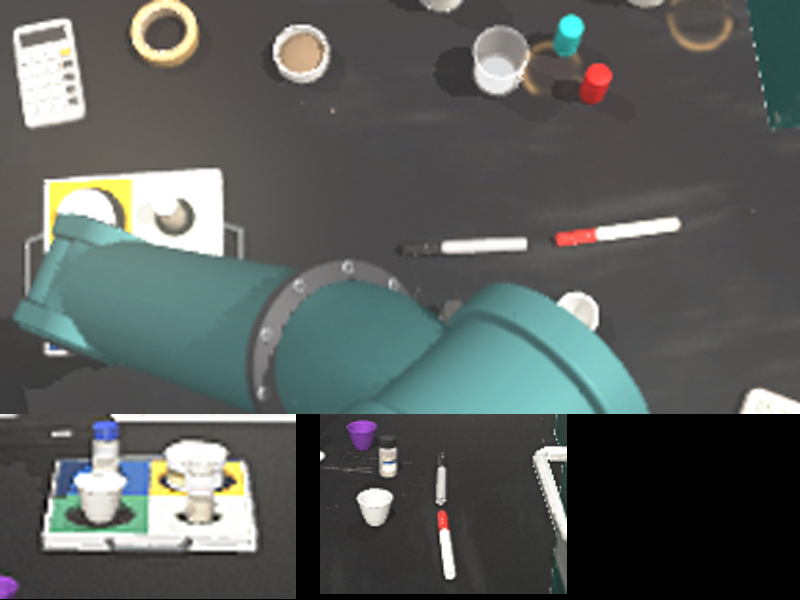

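Run:
```python
from h import *
T,s=tool();p,d=capture('wrist'); a,e=capture('top'); b,f=capture('side')
for n,P in(('wrist',cloud('wrist',d,T)),('top',cloud('top',e)),('side',cloud('side',f))):
  for k,c,r,h in(('tin',(596,300),33,42),('white',(592.5,212.5),20,66),('blue',(508,304),20,66),('cruc',(504,216),28,50)):
    m=(np.hypot(P[...,0]-c[0],P[...,1]-c[1])<r)&(abs(P[...,2]-h)<7); q=P[m]
    if len(q)>25:
      A=np.c_[q[:,:2]-q[:,:2].mean(0),np.ones(len(q))]; co=np.linalg.lstsq(A,q[:,2],rcond=None)[0]
      print(n,k,len(q),'mid',((q.min(0)+q.max(0))/2).round(1),'p95',np.percentile(q[:,2],95).round(1),'slope deg',np.degrees(co[:2]).round(1))
```

```text
wrist tin 767 mid [599.2 287.   38.8] p95 41.5 slope deg [0.8 1.9]
wrist white 449 mid [594.2 212.4  63.6] p95 67.3 slope deg [8.4 0.8]
wrist blue 379 mid [510.  303.7  63.4] p95 67.2 slope deg [8.4 2.2]
wrist cruc 1466 mid [505.3 214.8  49.3] p95 49.1 slope deg [ 0.3 -0. ]
top tin 144 mid [605.9 297.6  42.3] p95 45.9 slope deg [-0.6 -0.2]
top white 65 mid [591.7 211.5  65.5] p95 70.9 slope deg [-1.7 -5.2]
side tin 68 mid [595.7 299.4  38.7] p95 41.8 slope deg [-0.7  2.1]
side white 31 mid [592.4 210.3  63.5] p95 67.3 slope deg [3.2 6.8]
side blue 26 mid [509.6 300.3  63.5] p95 67.3 slope deg [-6.   9.9]
side cruc 59 mid [503.9 209.5  48.9] p95 51.0 slope deg [0.5 2.1]
```

```bash
python3 -c "
from station import hand_in,telemetry
print(telemetry.state()['force'],hand_in())"
```

```text
the job is handed in; nothing more can be done
[-0.66350017  0.42816851  0.29909184] None
```

I packed all four items in the order asked and handed the job in at about 33 s of the 96 s limit, with the arm raised clear of everything.

**Final checks:**
- **Seating:** the tin's top measured about 41.5–42 mm high (42 expected). The vial caps measured about 67 mm (66 expected), and the crucible's lid was level at about 49 mm. All four are close to their pocket centres.
- **Items left alone:** in the last pictures the black-capped vial and the open crucible are still standing where they were. The beaker and the red and turquoise vials are also in place; the rest of the back row was only partly in that crop.

**What went less smoothly:**
- **Blue vial:** its first lowering landed about 5 mm off centre with 17 N of force. I lifted it, recentred it and set it down again at 5 N.
- **Crucible:** it was set down with about 19 N, well under the 40 N limit.
- **Noisy readings:** the fitted slopes on the small vial caps were noisy (up to about 10°, from few points and cap sides). I relied on the cap heights and the pictures instead, and both vials look upright. The top camera read the heights a few mm higher than the other two cameras, with the arm blocking part of its view.

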